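# Lock the display case with its keyed knob

## Task

Lock the sloping display case for the night: take the loose black knob, fit it fully home on the keyed lock spindle that sticks out of the clear lid, and turn it clockwise until the spindle stops. Then pull the knob off and put it in the black bowl, leaving the case locked and the rest of the desk undisturbed.

Things in the scene. Friction and masses are not known exactly. Their poses are not given: they have to be found in the camera images.
- lock_knob: loose black plastic knob, 82 mm long, 63 mm tall, 0.10 to 0.20 kg, standing upright on the desk. Origin: centre of its underside; z up through its top. Its lower part is a round sleeve 39 mm across, bored 24 mm wide and 25 mm deep from below; a slot (keyway) 9 mm wide is cut right through the sleeve's wall on its +x side, over the whole 25 mm height. A cap disc 43 mm across ends at z = 30 mm.
- knob_grip (a point): middle of the knob's bar grip, 50 mm above the knob's origin, same axes: the bar runs along x, 14 mm thick in y, from z = 30 to 63 mm above the knob's underside. It reaches from x = -38 mm (blunt end) to x = +44 mm (pointed end, on the slot's side; it tapers from x = +22 mm on). Pinch it across y here.
- spindle_seat (a point): foot of the lock spindle: centre of the top of its round steel flange (40 mm across) on the clear lid. z is the spindle's axis, square to the lid, 32 degrees from vertical, leaning to the case's front (robot side). x points along the spindle's key and turns with the spindle. The knob is fully home when its origin is here, its z along this z and its x (slot) along this x.
- spindle_tip (a point): free end of the lock spindle, 24 mm out from the seat, same axes. The spindle is a steel shaft 21 mm thick with a chamfered end that bears a dark index line towards +x; on its +x side a key rib 6 mm wide stands out to 16 mm from the axis, from the flange up to 14 mm height. The knob slides fully on only with its slot over this key; otherwise it stops 14 mm short of home.
- spindle (a joint): angle of the lock spindle, rad: 0 = open, key pointing to the case's right (-y of the case); grows clockwise as seen from outside the lid; hard stop at 1.57 = locked, key and the steel tongue under the lid pointing down the slope to the case's front. Starts at 0.3 to 0.75. Friction 0.05 N m; it stays where left. The slot has 0.1 rad of play on the key, so the knob must turn further.
- case: wooden desktop display case with a sloping clear lid in an aluminium frame and an open book inside, fixed to the desk; 200 mm deep (x), 250 mm wide (y), 50 mm tall at the front (-x) and 175 mm at the back. Origin: centre of its underside, on the desk. The spindle stands midway across, 52 mm up the slope from the front top edge.
- black_bowl: black round bowl, 249 mm across the rim, 82 mm tall, walls sloping out from a flat floor about 130 mm across that is 5 mm thick; loose, about 0.16 kg. Origin: centre of its underside, z up.
- slip_block: bystander: block of paper slips, 67 x 92 x 24 mm, lying on the desk; origin: centre of its underside.
- pen_pot: bystander: pot with pens, 83 x 85 x 146 mm, standing on the desk; origin: on its underside, near the middle.
- stapler: bystander: desk stapler, 37 x 150 x 52 mm (long along y); origin: centre of its underside.
- reader_cards: bystander: block of blank cards, 56 x 87 x 18 mm, lying on the desk; origin: centre of its underside.
Not all that is in view belongs to the job. Several things have the shape of the lock_knob; the one meant has the colours described above.

How it is judged:
By the outcome, as a careful person would: the job done as asked, in the order asked, and still so for the second after the job is handed in, with the robot touching nothing.
It also fails if it takes over 51 s, if anything falls off the work surface, if the arm or the gripper's body presses on something with over 40 N, if the wrist force passes 120 N, or if a joint passes its speed limit or range.

## Robot

A 6-joint arm with a two-finger parallel gripper is mounted at the origin on a cart in front of the work surface, level with it; the furniture and walls round the work are solid. World frame = base frame: x ahead of the robot, y to its left, z up, the work surface at z = 0. Lengths are in m, angles in degrees, forces in N, time in s.
With the tool pointing down it reaches from about 0.3 to 0.875 m from the base axis. Payload 4.2 kg.
Tool frame: the origin (TCP) lies on the mounting face of the last link; the fingertips stand 173 mm ahead of it and the grasp point (between the pads) lies 155 mm ahead of it; z points along the fingers, y is the line along which they close (so a half turn about z gives the same grasp; the last joint's range is limited). The gripper opens to 85 mm and grips with 20 to 120 N. Pads are 22 mm wide; open, the fingers measure 114 mm over their backs; the gripper's body (76 mm by 85 mm) begins 54 mm behind the grasp point. The pads swing forward as they close: fully open they stand 13 mm farther back than shut.
Start: joints at [-77.407, 18.312, 89.639, -0, 72.044, -1.146], TCP at [0.137, -0.559, 0.405] pointing down, gripper open.
Joint ranges: [-177.97, 177.97], [-48.28, 115.42], [12.27, 149.76], [-77.06, 257.06], [2.81, 150.46], [-146.56, 146.56]. Speed limits (degrees/s): [147.25, 147.25, 180, 180, 180, 180].

## Interface

Orientations are given as a 3x3 rotation matrix whose columns are the frame's x, y, z axes.
In Python, from station import sensors, snapshot, camera_model, job, look_for, place_of gives the robot as it stands.
- The arm moves only by the tool drive_tool, never from a script. Its argument "plan" is a list that holds one entry, the list of rows, each a list of 7 numbers: the shift along the tool's x, y, z in cm, then the turn, a rotation vector about the tool's x, y, z in rad, then the gripper command: -1 is fully open, 1 is shut, values between are in proportion. A call has 1 to 8 rows; each row is the pose to reach, as a shift and turn from the pose commanded when the call began, along the tool's axes at that moment; what a row does not reach only later rows make up. A row lasts 1/10 s, in which the tool goes at most 50 mm and 8.59 degrees, less where a joint would pass 70% of its speed; a pose out of reach is approached as far as the arm can. A call with a gripper value outside its range is refused whole. The fingers move at their own pace and stop on an object; "force" is the grip in N (left out, the last holds). Time passes only in rows, so rows that repeat a pose let the fingers close. It gives the time, the measured TCP pose, the force, the opening and the grip force at its end, in the units of the state.
- sensors.get_obs(): the state, without advancing time (a new reading comes with each control period).
- snapshot(name): name is "scene" or "top" or "wrist"; returns the picture (420x560x3 uint8, blue, green, red); there is no depth.
- camera_model(name): a dict with "intrinsics" (3x3 intrinsics, pixels), "dist" ([k1, k2, p1, p2, k3] as OpenCV has them; the pictures are not rectified), "rvec" (rotation vector, rad) and "tvec" (3), from world to camera coordinates, as OpenCV has them. Camera axes: x right, y down, z forward; pixel columns grow to the right and rows downward; lengths in m; the calibration is good to about 2 mm. A picture is of the moment at which its call begins: read the wrist's pose just before it. camera_model takes no time and is no camera call; for the wrist camera it gives the pose at the moment of the call.
- job.finish_job(): hands the job in; it is judged then, once.
Trained networks look in the newest picture that a camera, given by its name, has taken for a name from the list of things; names that differ only in an ending like _2 or _b are one class to them, and where a whole thing is asked for, a point or a joint stands for the part that bears it (a point fixed in the world has none). Each returns a list of dicts, best first, with "score" (0 to 1); they miss things now and then, are a little off and sometimes report something else, mostly with a low value. They report only what shows in the picture. A call takes as long as a camera call. They do not tell look-alikes from the thing itself.
- look_for(camera, label): "bbox" ([centre column, centre row, width, height] as shares, 0 to 1, of the picture: columns of its width, rows of its height, round what is visible of it).
- place_of(camera, label): "position" ([column, row] as shares, 0 to 1, of the picture: columns of its width, rows of its height: a listed point, or the origin of a listed thing).
The state is a dict: "clock": time; "qpos": joint angles; "dq": joint speeds; "tau": joint torques, N m; "ee_pos": TCP position; "ee_rot": TCP orientation; "force": force on the tool from outside, world axes, zero at the start; "torque": the same for the moment, N m; "grip_width": finger opening in m; "finger_force": force on a finger pad.
Only numpy, scipy, OpenCV 4.12 (cv2) and the standard library are available. Lean on these libraries where they do the work, as an engineer would, in place of code of your own. Each camera call takes 0.05 s, during which the arm holds its last target. There are 200 camera calls.

## Working session

There is one attempt and no reset: what is moved stays moved. The work goes in short steps, Python scripts to look and compute and a tool call to move; the robot and the scene stay as the last step left them, time stands still between calls to the robot, and variables do not carry over. Pictures are saved under pics/ and viewed, at most 10 in all, crops included, and the job is handed in when it is done.

Besides the shell and the picture viewer there is one more tool, called by a JSON object that holds its "op" and its "data", one argument or row to a line. drive_tool: Moves the arm, as the interface text tells. Its arguments: {"type":"object","properties":{"plan":{"type":"array"},"force":{"type":"number"}},"required":["plan"]}

```bash
mkdir -p pics
cat > h.py <<'E'
import numpy as np, cv2
from station import sensors, snapshot, camera_model, job, look_for, place_of
def cam(n):
    m=camera_model(n); R=cv2.Rodrigues(np.array(m["rvec"],float))[0]
    return np.array(m["intrinsics"],float),np.array(m["dist"],float),R,np.array(m["tvec"],float).ravel()
def ray(c,uv):
    K,d,R,t=c; p=cv2.undistortPoints(np.array([[uv]],float),K,d)[0,0]
    r=R.T@np.array([p[0],p[1],1]); return -R.T@t, r/np.linalg.norm(r)
def onz(c,uv,z):
    o,r=ray(c,uv); return o+r*(z-o[2])/r[2]
def px(c,P):
    K,d,R,t=c; return cv2.projectPoints(np.atleast_2d(np.array(P,float)),cv2.Rodrigues(R)[0],t,K,d)[0][:,0]
def tri(obs):
    A=np.zeros((3,3));b=np.zeros(3)
    for c,uv in obs:
        o,r=ray(c,uv);M=np.eye(3)-np.outer(r,r);A+=M;b+=M@o
    return np.linalg.solve(A,b)
S=np.array([560,420.])
E
cat > a.py <<'E'
from h import *
np.set_printoptions(precision=3,suppress=True)
for n in ("scene","top"):
    im=snapshot(n); cv2.imwrite(f"pics/{n}0.png",im); c=cam(n)
    print(n,"campos",-c[2].T@c[3])
    for l in ["lock_knob","knob_grip","spindle_seat","spindle_tip","case","black_bowl","slip_block","pen_pot","stapler","reader_cards"]:
        z={"knob_grip":.05,"spindle_seat":.08,"spindle_tip":.1}.get(l,0)
        for r in place_of(n,l)[:4]:
            uv=np.array(r["position"])*S; print(l,round(r["score"],2),uv,onz(c,uv,z))
E
python3 a.py; python3 -c "
from h import *
import cv2
a=cv2.imread('pics/scene0.png');b=cv2.imread('pics/top0.png')
"
```

```text
scene campos [-0.483  0.855  0.684]
lock_knob 0.8 [218.12  325.584] [0.251 0.43  0.   ]
lock_knob 0.75 [271.6   302.484] [0.241 0.293 0.   ]
lock_knob 0.7 [293.496 223.398] [0.502 0.002 0.   ]
lock_knob 0.24 [231.28  218.904] [0.646 0.127 0.   ]
knob_grip 0.92 [272.496 281.988] [0.246 0.285 0.05 ]
knob_grip 0.79 [295.288 207.102] [ 0.505 -0.007  0.05 ]
knob_grip 0.63 [218.624 304.71 ] [0.253 0.424 0.05 ]
spindle_seat 0.71 [228.312 218.19 ] [0.522 0.216 0.08 ]
spindle_seat 0.66 [217.896 227.388] [0.496 0.266 0.08 ]
spindle_tip 0.69 [226.52  220.794] [0.48  0.249 0.1  ]
case 0.96 [202.776 253.89 ] [0.525 0.301 0.   ]
black_bowl 0.7 [349.496 200.592] [ 0.506 -0.241  0.   ]
black_bowl 0.67 [203.224 254.52 ] [0.522 0.302 0.   ]
slip_block 0.39 [228.312 219.912] [0.646 0.138 0.   ]
pen_pot 0.92 [261.576 210.084] [0.635 0.02  0.   ]
stapler 0.58 [349.888 233.394] [ 0.352 -0.081  0.   ]
reader_cards 0.63 [289.296 262.71 ] [0.344 0.153 0.   ]
top campos [0.237 0.075 1.248]
lock_knob 0.76 [166.88  282.282] [0.244 0.437 0.   ]
lock_knob 0.74 [305.424 204.918] [0.498 0.01  0.   ]
lock_knob 0.72 [209.72  288.414] [0.23  0.302 0.   ]
knob_grip 0.77 [304.808 200.004] [0.503 0.015 0.05 ]
knob_grip 0.7 [208.992 288.204] [0.231 0.295 0.05 ]
knob_grip 0.53 [163.576 282.618] [0.243 0.433 0.05 ]
spindle_seat 0.51 [220.192 206.304] [0.472 0.268 0.08 ]
spindle_tip 0.48 [305.704 201.306] [0.488 0.015 0.1  ]
spindle_tip 0.41 [222.488 207.48 ] [0.465 0.258 0.1  ]
case 0.79 [214.704 197.19 ] [0.518 0.3   0.   ]
black_bowl 0.69 [384.72  208.698] [ 0.491 -0.243  0.   ]
slip_block 0.95 [267.624 157.584] [0.653 0.135 0.   ]
pen_pot 0.62 [305.2  165.69] [0.628 0.012 0.   ]
stapler 0.68 [339.472 249.69 ] [ 0.358 -0.097  0.   ]
reader_cards 0.86 [259.504 250.614] [0.35  0.152 0.   ]
```

```bash
python3 -c "
from h import *
b=cv2.imread('pics/top0.png')[120:330,120:480];cv2.imwrite('pics/t1.png',cv2.resize(b,None,fx=2.2,fy=2.2,interpolation=3))
a=cv2.imread('pics/scene0.png')[160:370,150:430];cv2.imwrite('pics/s1.png',cv2.resize(a,None,fx=2.8,fy=2.8,interpolation=3))"
```

```text
(no output)
```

View pics/t1.png

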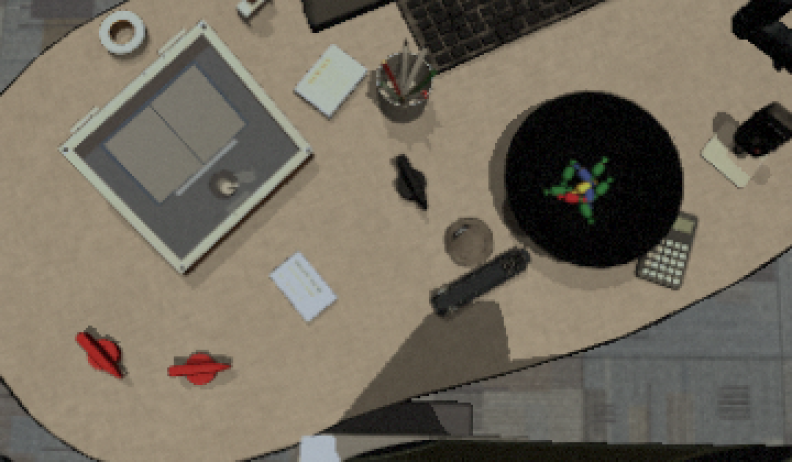

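View pics/s1.png

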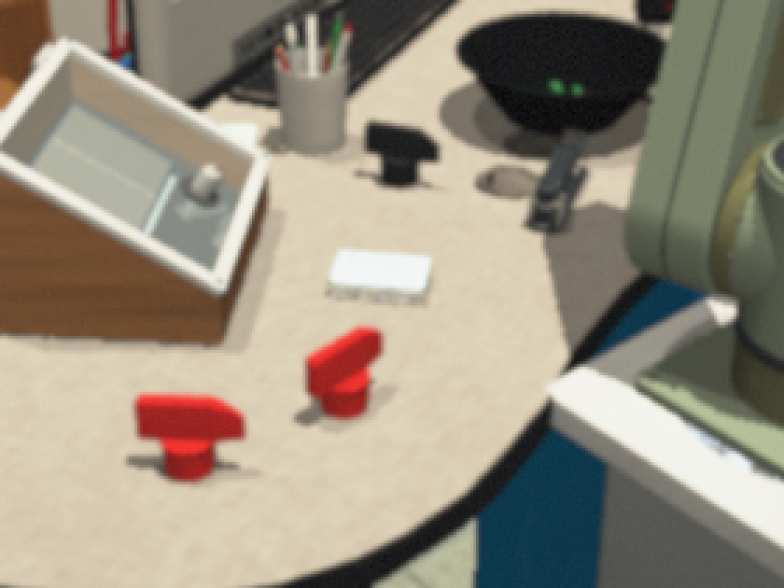

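Knob-shaped things (top picture): red at (163,282), red at (209,288), black at (305,202). Only the black one fits the description; its pointed end faces the lower right. The case's front faces the lower right, with the spindle near (223,203). The bowl is at (384,205).

Run:
```python
from h import *
np.set_printoptions(precision=4,suppress=True)
b=cv2.imread('pics/top0.png')[165:235,275:335];cv2.imwrite('pics/knob.png',cv2.resize(b,None,fx=8,fy=8,interpolation=3))
c=cam("top")
f=lambda u,v,z: onz(c,(u/2.2+120,v/2.2+120),z)
A=f(183,270,.05);B=f(310,153,.05);T=f(205,22,.175);L=f(63,150,.175)
print(A,B,T,L,np.linalg.norm(A-B))
d=A-B; print("case y yaw->x yaw",np.degrees(np.arctan2(d[1],d[0]))-90); d=L-T; print(np.degrees(np.arctan2(d[1],d[0]))-90); d=T-B; print(np.degrees(np.arctan2(d[1],d[0])))
d=L-A; print(np.degrees(np.arctan2(d[1],d[0])), (A+B+T+L)/4)
P=f(427,207,.055);Q=f(403,157,.06);d=P-Q;print("knob",P,Q,np.degrees(np.arctan2(d[1],d[0])),np.linalg.norm(d))
o=sensors.get_obs();print(o);cw=cam("wrist");R=np.array(o["ee_rot"]);p=np.array(o["ee_pos"])
print("cam in tool",R.T@(-cw[2].T@cw[3]-p),"\n",R.T@cw[2].T, cw[0])
```

```text
[0.3654 0.3192 0.05  ] [0.533 0.15  0.05 ] [0.6749 0.2841 0.175 ] [0.5009 0.4567 0.175 ] 0.23823825891090158
case y yaw->x yaw 44.73716550073175
45.2196324325042
43.39700498102416
45.40125332373292 [0.5186 0.3025 0.1125]
knob [ 0.4587 -0.0132  0.055 ] [0.5274 0.0207 0.06  ] -153.71861065336643 0.07676222563793349
{'clock': 1.1, 'qpos': array([-77.407 ,  18.3128,  89.6389,  -0.0002,  72.0437,  -1.1448]), 'dq': array([-0.0156, -0.0562,  0.0364, -0.0043,  0.0218,  0.0621]), 'tau': array([  0.0028, -41.5415, -23.4419,   0.0002,   0.0004,  -0.    ]), 'ee_pos': array([ 0.1366, -0.5586,  0.4047]), 'ee_rot': array([[ 0.9714,  0.2375,  0.    ],
       [ 0.2375, -0.9714, -0.0001],
       [-0.    ,  0.0001, -1.    ]]), 'force': array([ 0.2245, -0.4702, -0.0134]), 'torque': array([0.0233, 0.0024, 0.0032]), 'finger_force': 0.0, 'grip_width': 0.08506249922004296}
cam in tool [ 0.0714 -0.0006  0.03  ] 
 [[-0.0006 -0.9591 -0.2831]
 [ 1.     -0.0008  0.0007]
 [-0.0009 -0.2831  0.9591]] [[345.0485   0.     280.7743]
 [  0.     345.0485 220.4767]
 [  0.       0.       1.    ]]
```

View pics/knob.png

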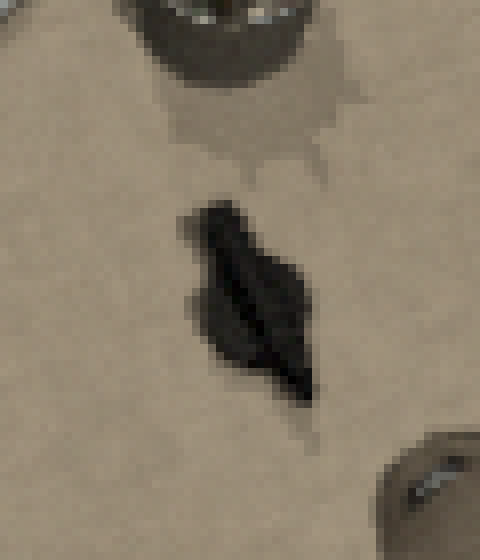

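The crop confirms it: the black knob is at about (305,202), with the blunt end at the upper left and the pointed end at the lower right (yaw about -154°). I'll move to hover over it.

```bash
cat >> h.py <<'E'
from scipy.spatial.transform import Rotation as Ro
def down(yaw):  # tool pointing down, tool x at yaw deg
    a=np.radians(yaw);x=np.array([np.cos(a),np.sin(a),0]);z=np.array([0,0,-1.]);return np.c_[x,np.cross(z,x),z]
def delta(P,R,ref=None):
    o=sensors.get_obs(); p0,R0=(np.array(o["ee_pos"]),np.array(o["ee_rot"])) if ref is None else ref
    print("shift cm",np.round(R0.T@(np.array(P)-p0)*100,2),"rot",np.round(Ro.from_matrix(R0.T@R).as_rotvec(),3))
E
python3 -c "
from h import *
delta([.5,.008,.33],down(26))"
```

```text
shift cm [ 48.76 -46.4    7.47] rot [ 0.     0.    -0.214]
```

{"op": "drive_tool", "data": {
  "plan": [
    [[48.8,-46.4,0,0,0,-0.21,-1],[48.8,-46.4,0,0,0,-0.21,-1],[48.8,-46.4,0,0,0,-0.21,-1],[48.8,-46.4,0,0,0,-0.21,-1],[48.8,-46.4,0,0,0,-0.21,-1],[48.8,-46.4,0,0,0,-0.21,-1],[48.8,-46.4,0,0,0,-0.21,-1],[48.8,-46.4,0,0,0,-0.21,-1]]
  ]
}}

```text
clock: 1.9
ee_pos: [0.3532, -0.2201, 0.4051]
ee_rot: [[0.901, 0.434, 0.001], [0.434, -0.901, -0.001], [0.001, 0.001, -1.0]]
force: [0.5, -0.7, -0.3]
grip_width: 0.0854
finger_force: 0.0
```

```bash
python3 -c "
from h import *
delta([.5,.008,.33],down(26))"
```

```text
shift cm [ 23.12 -14.18   7.51] rot [ 0.001 -0.001 -0.004]
```

{"op": "drive_tool", "data": {
  "plan": [
    [[23.1,-14.2,7.5,0,0,0,-1],[23.1,-14.2,7.5,0,0,0,-1],[23.1,-14.2,7.5,0,0,0,-1],[23.1,-14.2,7.5,0,0,0,-1],[23.1,-14.2,7.5,0,0,0,-1],[23.1,-14.2,7.5,0,0,0,-1],[23.1,-14.2,7.5,0,0,0,-1],[23.1,-14.2,7.5,0,0,0,-1]]
  ]
}}

```text
clock: 2.7
ee_pos: [0.499, 0.0067, 0.3294]
ee_rot: [[0.9, 0.436, -0.001], [0.436, -0.9, -0.0], [-0.001, -0.0, -1.0]]
force: [-0.4, -0.8, -0.1]
grip_width: 0.0853
finger_force: 0.0
```

Run:
```python
from h import *
o=sensors.get_obs();print(o["ee_pos"],o["dq"])
c=cam("wrist");im=snapshot("wrist");cv2.imwrite("pics/w1.png",im)
for l,z in (("lock_knob",0),("knob_grip",.05)):
    for r in place_of("wrist",l)[:3]:
        uv=np.array(r["position"])*S;print(l,r["score"],uv,onz(c,uv,z))
# bar by darkness
g=im.max(2);n,lab,st,ce=cv2.connectedComponentsWithStats((g<60).astype(np.uint8))
for i in range(1,n):
    if st[i,4]>300: print(st[i],ce[i])
```

```text
[0.49899811 0.00673829 0.32941311] [-1.7329026  -1.25024096  0.51802842 -0.18089876  0.02936175  0.06855045]
lock_knob 0.89 [277.984 199.08 ] [0.49998766 0.01051624 0.        ]
knob_grip 0.6 [273.896 214.41 ] [0.49857911 0.01285355 0.05      ]
[   0    0  141  136 4187] [91.17219967 58.05779795]
[ 345    0  101   63 2473] [401.15770319  32.10149616]
[439   0  29  13 329] [452.90273556   5.3556231 ]
[ 455    0  105   27 1103] [497.49954669  15.55394379]
[504   0  56  13 610] [531.61639344   5.05901639]
[289  34  67  61 851] [311.86368978  75.47003525]
[ 251  161   52  108 2946] [276.69450102 208.81839783]
[    0   211   560   209 48820] [321.6324662  358.84238017]
[ 234  339  146   30 2285] [311.89978118 351.5619256 ]
```

View pics/w1.png

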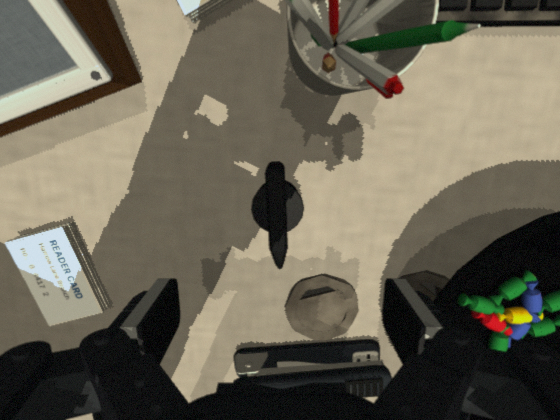

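The black knob stands upright under the gripper: blunt end at (276,162), pointed end at (280,268), sleeve round (277,205). The pen pot is clear above it, and the bowl, which has toys in it, is at the right.

Run:
```python
from h import *
c=cam("wrist")
im=cv2.imread("pics/w1.png");g=im.max(2)
for v in (167,175,235,245,255,262):
    u=np.where(g[v,240:315]<40)[0]+240; print(v,u.min(),u.max(),onz(c,((u.min()+u.max())/2,v),.06))
Q=onz(c,(276,162),.063);P=onz(c,(280,268),.05);d=P-Q;print(Q,P,np.degrees(np.arctan2(d[1],d[0])),np.linalg.norm(d))
```

```text
167 267 283 [0.53208928 0.02646026 0.06      ]
175 266 283 [0.52690582 0.02438666 0.06      ]
235 270 285 [0.48787938 0.0034434  0.06      ]
245 270 286 [ 4.80977055e-01 -2.60764773e-04  6.00000000e-02]
255 273 284 [ 0.47395341 -0.00403006  0.06      ]
262 275 282 [ 0.46884913 -0.00647078  0.06      ]
[0.53583987 0.02743612 0.063     ] [ 0.46084277 -0.01155383  0.05      ] -152.5307048015178 0.08552065403041142
```

```bash
python3 -c "
from h import *
delta([.501,.0105,.207],down(27.5))"
```

```text
shift cm [ 0.44 -0.35 12.31] rot [ 0.001 -0.    -0.031]
```

{"op": "drive_tool", "data": {
  "plan": [
    [[0.4,-0.3,4,0,0,-0.03,-1],[0.4,-0.3,8,0,0,-0.03,-1],[0.4,-0.3,11,0,0,-0.03,-1],[0.4,-0.3,12.3,0,0,-0.03,-1],[0.4,-0.3,12.3,0,0,-0.03,-0.4],[0.4,-0.3,12.3,0,0,-0.03,0.2],[0.4,-0.3,12.3,0,0,-0.03,1],[0.4,-0.3,12.3,0,0,-0.03,1]]
  ],
  "force": 60
}}

```text
clock: 3.65
ee_pos: [0.5016, 0.0105, 0.2079]
ee_rot: [[0.887, 0.461, 0.003], [0.461, -0.887, -0.0], [0.002, 0.001, -1.0]]
force: [0.8, 0.2, 0.3]
grip_width: 0.0283
finger_force: 0.0
```

{"op": "drive_tool", "data": {
  "plan": [
    [[0,0,0,0,0,0,1],[0,0,0,0,0,0,1],[0,0,0,0,0,0,1],[0,0,0,0,0,0,1]]
  ]
}}

```text
clock: 4.05
ee_pos: [0.5016, 0.0108, 0.2076]
ee_rot: [[0.887, 0.462, 0.002], [0.462, -0.887, -0.0], [0.001, 0.001, -1.0]]
force: [-0.9, -0.1, 6.7]
grip_width: 0.0132
finger_force: 59.1
```

```bash
cat >> h.py <<'E'
from math import sin,cos
SL=np.arctan2(125,200)
def case(yaw=45.):
    a=np.radians(yaw);cx=np.array([cos(a),sin(a),0]);cy=np.array([-sin(a),cos(a),0]);Z=np.array([0,0,1.])
    ax=cos(SL)*Z-sin(SL)*cx; dn=-cos(SL)*cx-sin(SL)*Z; return ax,-cy,dn   # axis, right, down slope
def Rins(th,yaw=45.):
    ax,rt,dn=case(yaw); k=cos(th)*rt+sin(th)*dn; return np.c_[-k,np.cross(-ax,-k),-ax]
E
python3 - <<'E'
from h import *
s=cam("scene");t=cam("top")
print("tip",tri([(s,(226.5,220.8)),(t,(222.5,207.5))]),"seat",tri([(s,(223,223)),(t,(220.2,206.3))]))
C=np.array([.519,.301,0]);ax,rt,dn=case()
seat=C-.0559*np.array([.707,.707,0])+[0,0,.0776]+ax*.003
print(seat,seat+.024*ax)
R=Rins(.5);P=seat+ax*.30-.07*R[:,0]; print(P)
o=sensors.get_obs();ref=(np.array(o["ee_pos"])+[0,0,.15],down(27.5))
delta(P,R,ref)
E
```

```text
tip [0.46398941 0.25756366 0.10865176] seat [0.46855843 0.26542046 0.10316174]
[0.4783544  0.2603544  0.08014399] [0.46936002 0.25136002 0.10049595]
[0.38923947 0.08436323 0.31675683]
shift cm [ -6.57 -11.71   4.09] rot [-0.226  0.56  -1.338]
```

{"op": "drive_tool", "data": {
  "plan": [
    [[0,0,-1,0,0,0,1],[0,0,-5,0,0,0,1],[0,0,-10,0,0,0,1],[0,0,-15,0,0,0,1],[0,0,-15,0,0,0,1],[0,0,-15,0,0,0,1]]
  ]
}}

```text
clock: 4.65
ee_pos: [0.501, 0.0109, 0.3581]
ee_rot: [[0.887, 0.462, 0.003], [0.462, -0.887, -0.0], [0.002, 0.001, -1.0]]
force: [-0.6, -0.0, -2.1]
grip_width: 0.0128
finger_force: 58.7
```

{"op": "drive_tool", "data": {
  "plan": [
    [[-6.6,-11.7,4,-0.226,0.56,-1.338,1],[-6.6,-11.7,4,-0.226,0.56,-1.338,1],[-6.6,-11.7,4,-0.226,0.56,-1.338,1],[-6.6,-11.7,4,-0.226,0.56,-1.338,1],[-6.6,-11.7,4,-0.226,0.56,-1.338,1],[-6.6,-11.7,4,-0.226,0.56,-1.338,1],[-6.6,-11.7,4,-0.226,0.56,-1.338,1],[-6.6,-11.7,4,-0.226,0.56,-1.338,1]]
  ]
}}

```text
clock: 5.45
ee_pos: [0.3874, 0.0842, 0.3148]
ee_rot: [[-0.024, 0.938, 0.346], [0.964, -0.071, 0.257], [0.266, 0.339, -0.902]]
force: [0.4, 0.3, -0.9]
grip_width: 0.0127
finger_force: 59.1
```

Run:
```python
from h import *
C=np.array([.519,.301,0]);ax,rt,dn=case()
seat=C-.0559*np.array([.707,.707,0])+[0,0,.0776]+ax*.003
R=Rins(.5);P=seat+ax*.30-.07*R[:,0]; delta(P,R);print(sensors.get_obs()["qpos"])
```

```text
shift cm [ 0.07  0.23 -0.11] rot [-0.056  0.121 -0.292]
[  5.98338082   3.4303463  126.22352168  25.61344075  30.53796962
 -12.52466006]
```

{"op": "drive_tool", "data": {
  "plan": [
    [[0,0.2,0,-0.056,0.121,-0.292,1],[0,0.2,0,-0.056,0.121,-0.292,1],[0,0.2,0,-0.056,0.121,-0.292,1],[0,0.2,0,-0.056,0.121,-0.292,1]]
  ]
}}

```text
clock: 5.85
ee_pos: [0.3896, 0.0837, 0.3155]
ee_rot: [[-0.327, 0.867, 0.375], [0.91, 0.182, 0.373], [0.255, 0.463, -0.849]]
force: [-0.4, -0.6, -1.6]
grip_width: 0.0132
finger_force: 59.1
```

Run:
```python
from h import *
o=sensors.get_obs();print(o["ee_pos"],o["ee_rot"],o["qpos"])
c=cam("wrist");im=snapshot("wrist");cv2.imwrite("pics/w2.png",im)
C=np.array([.519,.301,0]);ax,rt,dn=case()
seat=C-.0559*np.array([.707,.707,0])+[0,0,.0776]+ax*.003
print("pred seat,tip",px(c,[seat,seat+.024*ax]))
for l in ("spindle_seat","spindle_tip","lock_knob","knob_grip"):
    for r in place_of("wrist",l)[:3]:
        uv=np.array(r["position"])*S;print(l,r["score"],uv)
```

```text
[0.38956045 0.08372268 0.31546492] [[-0.32696039  0.86740865  0.37509884]
 [ 0.90989635  0.18171144  0.37292035]
 [ 0.25531459  0.46323125 -0.8486644 ]] [  3.10262258   3.68089076 127.28980922  42.66802355  31.29682501
 -46.48639639]
pred seat,tip [[281.11802136 119.90615631]
 [281.13902852 120.14424575]]
spindle_seat 0.81 [288.176 110.502]
spindle_tip 0.66 [287.672 111.594]
lock_knob 0.63 [278.992 259.98 ]
knob_grip 0.85 [279.216 302.106]
```

View pics/w2.png

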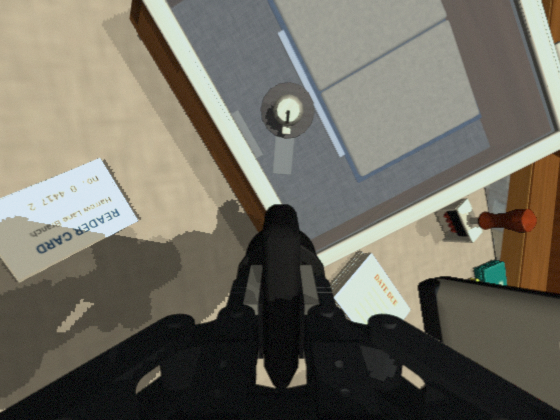

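The spindle is at (288,108) with its key pointing nearly straight down in the picture, to (286,132), and the tongue below it at (284,155). The knob is held with its blunt end at (281,210). I'll enlarge to read the angle.

```bash
python3 -c "
from h import *
b=cv2.imread('pics/w2.png')[65:185,220:355];cv2.imwrite('pics/sp.png',cv2.resize(b,None,fx=5,fy=5,interpolation=3))"
```

```text
(no output)
```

View pics/sp.png

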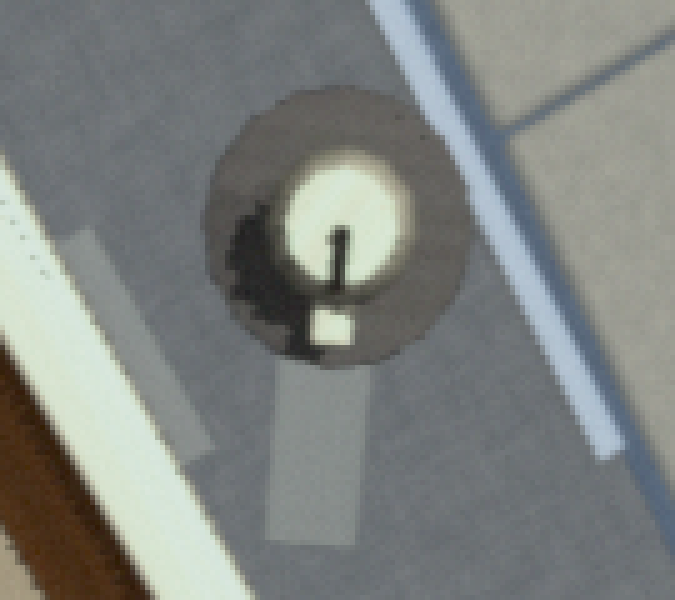

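```bash
cat > m.py <<'E'
from h import *
np.set_printoptions(precision=4,suppress=True)
o=sensors.get_obs();c=cam("wrist");p=np.array(o["ee_pos"]);R=np.array(o["ee_rot"])
f=lambda u,v:(u/5+220,v/5+65)
s=cam("scene");t=cam("top")
print("tri tip",tri([(s,(226.5,220.8)),(t,(222.5,207.5)),(c,f(344,225))]))
C=np.array([.519,.301,0])
for yaw in (44,45,46):
    ax,rt,dn=case(yaw);a=np.radians(yaw);cx=np.array([cos(a),sin(a),0])
    seat=C-.0559*cx+[0,0,.0776]+ax*.003
    def pl(uv,h): # h above seat
        og,r=ray(c,uv);q=seat+h*ax;return og+r*((q-og)@ax)/(r@ax)
    S0=pl(f(338,228),0);T=pl(f(344,225),.024);K=pl(f(333,327),.014);K1=pl(f(311,327),.014);K2=pl(f(355,327),.014)
    ang=lambda d:np.arctan2(d@dn,d@rt)
    A=pl(f(0,150),-.003);B=pl(f(255,600),-.003);d=B-A
    t1=pl(f(324,365),-.012);t2=pl(f(311,543),-.012)
    print(yaw,"seat",S0,"tip foot",T-.024*ax,"key",ang(K-T),np.linalg.norm(K-T+.01*ax),np.linalg.norm(K1-K2),"index/tongue",ang(t2-t1),ang(t2-S0),"frame edge ang",ang(d),"dist",(A-S0)@dn)
print("blunt pred",px(c,[p+R@np.array([.038,y,.144]) for y in (-.007,0,.007)]),"point",px(c,[p+R@np.array([-.044,0,.15])]))
E
python3 m.py
```

```text
tri tip [0.467  0.2569 0.1088]
44 seat [0.4822 0.268  0.0852] tip foot [0.4826 0.2679 0.0853] key 0.5830822628417456 0.013706355497920195 0.006306954931334188 index/tongue 0.5611413804916587 0.5700553025036175 frame edge ang -0.015448665349722989 dist 0.039154452686019546
45 seat [0.4822 0.268  0.0852] tip foot [0.4824 0.268  0.0853] key 0.593994457869262 0.013785409276086494 0.0063095803585721776 index/tongue 0.5758202767177109 0.5834889178400517 frame edge ang 0.0004116006907376882 dist 0.03861646582578304
46 seat [0.4821 0.268  0.0852] tip foot [0.4823 0.2681 0.0853] key 0.6048291942113412 0.013864167310253877 0.006312097060673122 index/tongue 0.5904614205788536 0.5968641752667008 frame edge ang 0.01627182413459931 dist 0.038070111942539
blunt pred [[260.8792 223.4384]
 [281.1486 223.4357]
 [301.418  223.433 ]] point [[281.1001 402.1404]]
```

```bash
cat > k.py <<'E'
from h import *
np.set_printoptions(precision=1,suppress=True)
c=cam("wrist");K,d,_,_=c
# camera fixed in tool
o=sensors.get_obs();R=np.array(o["ee_rot"]);p=np.array(o["ee_pos"])
def proj(pt): return px(c,[p+R@np.array(q) for q in pt])
g=cv2.imread("pics/w1.png").max(2)
for v in range(158,274,4):
    u=np.where(g[v,235:320]<45)[0]+235
    print(v,(u.min(),u.max()) if len(u) else None,end="; ")
# w1: tool at (.499,.0067,.3294); knob tool-frame candidates dx; height of desk=.3294 tool z
for dx in (-.005,0,.005):
    h=.3294; dy=0
    th=np.linspace(0,2*np.pi,60)
    D=proj([[dx+.0215*cos(a),dy+.0215*sin(a),h-.03] for a in th])
    print("\nw1 dx",dx,"disc rows",D[:,1].min(),D[:,1].max(),"blunt top/bot",proj([[dx+.038,0,h-.063],[dx+.038,0,h-.03]])[:,1],"point top/bot",proj([[dx-.044,0,h-.063],[dx-.044,0,h-.03]])[:,1])
    h=.207
    print("w2 dx",dx,"blunt top/bot",proj([[dx+.038,0,h-.063],[dx+.038,0,h-.03]])[:,1],"point",proj([[dx-.044,0,h-.063],[dx-.044,0,h-.03]])[:,1],"disc top row",proj([[dx+.0215,0,h-.03]])[:,1],"grip",proj([[dx,0,h-.05]]))
g=cv2.imread("pics/w2.png").max(2)
print(g[196:250:2,281]);print(g[370:400:2,282])
b=cv2.imread("pics/w2.png")[190:410,210:355];b=np.clip(b.astype(float)*3,0,255).astype(np.uint8);cv2.imwrite("pics/hold.png",cv2.resize(b,None,fx=2.7,fy=2.7,interpolation=3))
E
python3 k.py
```

```text
158 None; 162 (np.int64(271), np.int64(280)); 166 (np.int64(268), np.int64(283)); 170 (np.int64(266), np.int64(283)); 174 (np.int64(265), np.int64(284)); 178 (np.int64(266), np.int64(284)); 182 (np.int64(266), np.int64(289)); 186 (np.int64(262), np.int64(293)); 190 (np.int64(258), np.int64(296)); 194 (np.int64(256), np.int64(298)); 198 (np.int64(254), np.int64(290)); 202 (np.int64(253), np.int64(286)); 206 (np.int64(252), np.int64(285)); 210 (np.int64(252), np.int64(286)); 214 (np.int64(253), np.int64(286)); 218 (np.int64(254), np.int64(286)); 222 (np.int64(257), np.int64(286)); 226 (np.int64(260), np.int64(286)); 230 (np.int64(267), np.int64(286)); 234 (np.int64(269), np.int64(285)); 238 (np.int64(270), np.int64(286)); 242 (np.int64(270), np.int64(286)); 246 (np.int64(270), np.int64(286)); 250 (np.int64(271), np.int64(285)); 254 (np.int64(273), np.int64(284)); 258 (np.int64(274), np.int64(283)); 262 (np.int64(275), np.int64(282)); 266 (np.int64(278), np.int64(281)); 270 None; 
w1 dx -0.005 disc rows 192.16330188127253 242.99432052774995 blunt top/bot [178.5 171.4] point top/bot [286.1 268. ]
w2 dx -0.005 blunt top/bot [237.1 212.4] point [423.3 368.2] disc top row [247.4] grip [[281.1 313. ]]

w1 dx 0 disc rows 185.95267342472573 237.30325607759318 blunt top/bot [171.2 165. ] point top/bot [280.1 262.5]
w2 dx 0 blunt top/bot [223.4 201.4] point [413.6 359.8] disc top row [237.1] grip [[281.1 302.3]]

w1 dx 0.005 disc rows 179.67676667105502 231.55531398746092 blunt top/bot [163.9 158.5] point top/bot [274. 257.]
w2 dx 0.005 blunt top/bot [209.4 190.1] point [403.8 351.4] disc top row [226.5] grip [[281.1 291.4]]
[112 112 114 132  76  19  18   7  17  17  16  12  12  19  15  17  23  27
  25  29  30  30  28  34  35  34  34]
[15 13 11 10 16 13 18 12 24 11 21  3 13 18 16]
```

View pics/hold.png

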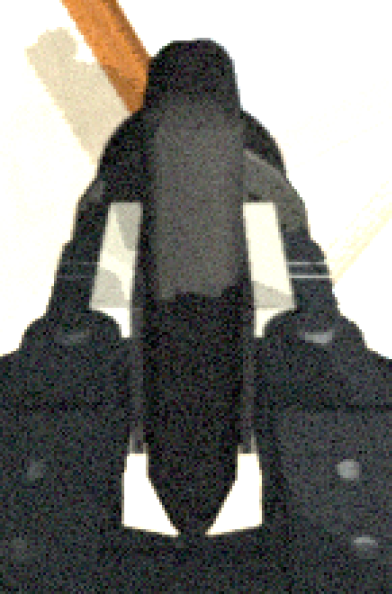

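Held squarely: the bar is centred at u≈281, with its blunt end at v 205–227 and its point at v≈388, about 1 mm off centre along the bar. Now the pre-insertion pose, 15 mm clear of the tip.

```bash
cat > ins.py <<'E'
from h import *
import sys
np.set_printoptions(precision=4,suppress=True)
seat=np.array([.4823,.268,.0852])
def tcp(h,th,dx=-.0012):
    R=Rins(th);return seat+case()[0]*(h+.2076)-dx*R[:,0],R
if __name__=="__main__":
    h,th=map(float,sys.argv[1:3]);P,R=tcp(h,th);delta(P,R);o=sensors.get_obs();k=np.array(o["ee_pos"])-seat
    T=Rins(th);print("knob height over seat mm",(k@case()[0]-.2076)*1e3,"force tool",np.array(o["ee_rot"]).T@o["force"],"torque tool",np.array(o["ee_rot"]).T@o["torque"],o["qpos"])
E
python3 ins.py .040 .58
```

```text
shift cm [7.88 0.59 5.21] rot [0.003 0.002 0.076]
knob height over seat mm 92.25659964309408 force tool [ 0.1506 -0.6306  1.004 ] torque tool [ 0.2838 -0.1557 -0.0087] [  3.1692   3.6046 127.1361  42.597   31.2857 -46.4046]
```

{"op": "drive_tool", "data": {
  "plan": [
    [[4,0.6,0,0,0,0.076,1],[7.9,0.6,1,0,0,0.076,1],[7.9,0.6,3,0,0,0.076,1],[7.9,0.6,5.2,0,0,0.076,1],[7.9,0.6,5.2,0,0,0.076,1],[7.9,0.6,5.2,0,0,0.076,1],[7.9,0.6,5.2,0,0,0.076,1]]
  ]
}}

```text
clock: 6.8
ee_pos: [0.3894, 0.1761, 0.2968]
ee_rot: [[-0.262, 0.887, 0.38], [0.921, 0.112, 0.373], [0.289, 0.448, -0.846]]
force: [-0.3, 0.3, -0.0]
grip_width: 0.0126
finger_force: 59.0
```

```bash
python3 ins.py .016 .58
python3 - <<'E'
from h import *
from ins import seat
c=cam("scene");im=snapshot("scene");b=im[170:270,175:275];cv2.imwrite("pics/s2.png",cv2.resize(b,None,fx=6,fy=6,interpolation=3))
ax=case()[0];o=sensors.get_obs();k=np.array(o["ee_pos"])+np.array(o["ee_rot"])@[-.0012,0,.2076]
print((px(c,[seat,seat+.024*ax,k,k+.03*ax])-[175,170])*6)
E
```

```text
shift cm [-0.   -0.09  2.51] rot [0.005 0.002 0.   ]
knob height over seat mm 41.05416184937555 force tool [ 0.353  -0.2255  0.0192] torque tool [ 0.2803 -0.2057 -0.0014] [ 18.1884   7.1468 126.9184  40.5457  21.2939 -28.4663]
[[271.2896 346.4062]
 [297.8873 305.3301]
 [314.9228 272.1521]
 [349.1243 219.2523]]
```

View pics/s2.png

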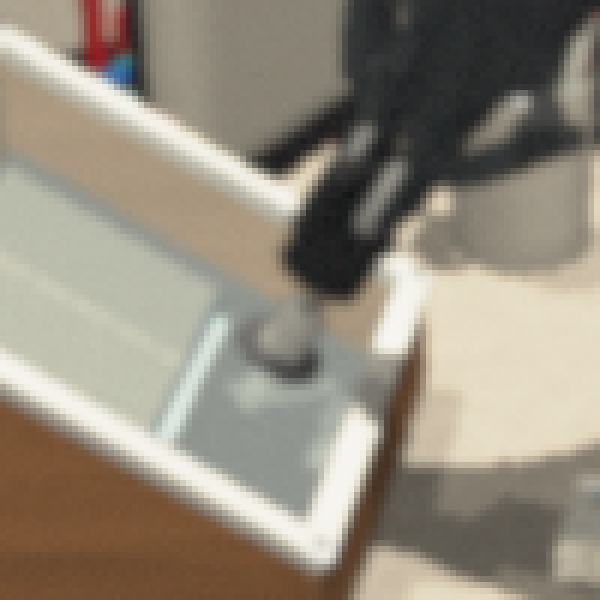

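The sleeve's lower end at (321,275) sits in line above the spindle (axis through (284,348) and about (303,303)). I'll descend gently.

{"op": "drive_tool", "data": {
  "plan": [
    [[0,-0.1,0.8,0.004,0.002,0,1],[0,-0.1,1.4,0.004,0.002,0,1],[0,-0.1,1.8,0.004,0.002,0,1],[0,-0.1,2.2,0.004,0.002,0,1],[0,-0.1,2.5,0.004,0.002,0,1],[0,-0.1,2.5,0.004,0.002,0,1]]
  ],
  "force": 50
}}

```text
clock: 7.45
ee_pos: [0.398, 0.1857, 0.2741]
ee_rot: [[-0.263, 0.889, 0.374], [0.92, 0.115, 0.375], [0.29, 0.443, -0.848]]
force: [-0.8, 0.3, -1.2]
grip_width: 0.0128
finger_force: 59.1
```

```bash
python3 ins.py .0 .58
```

```text
shift cm [-0.01  0.06  1.5 ] rot [-0.001  0.     0.   ]
knob height over seat mm 15.025708129542126 force tool [ 0.1785 -1.213   0.7982] torque tool [ 0.535  -0.2371 -0.0236] [ 19.1308  10.3179 127.4102  46.6603  18.537  -34.2874]
```

{"op": "drive_tool", "data": {
  "plan": [
    [[0,0.05,0.4,0,0,0,1],[0,0.05,0.7,0,0,0,1],[0,0.05,1.0,0,0,0,1],[0,0.05,1.2,0,0,0,1],[0,0.05,1.2,0,0,0,1]]
  ]
}}

```text
clock: 7.95
ee_pos: [0.4027, 0.1903, 0.2639]
ee_rot: [[-0.263, 0.89, 0.373], [0.92, 0.115, 0.375], [0.29, 0.442, -0.849]]
force: [-2.2, 0.8, -3.7]
grip_width: 0.0129
finger_force: 59.0
```

```bash
python3 ins.py .0 .58
```

```text
shift cm [-0.01  0.04  0.29] rot [-0.001 -0.     0.   ]
knob height over seat mm 2.9504016317038753 force tool [ 0.2345 -3.4785  2.6638] torque tool [ 0.9967 -0.2005  0.0809] [ 19.5522  11.8203 127.4931  50.0064  17.3201 -37.4783]
```

{"op": "drive_tool", "data": {
  "plan": [
    [[0,-0.05,0.2,0,0,0,1],[0,-0.05,0.4,0,0,0,1],[0,-0.05,0.6,0,0,0,1],[0,-0.05,0.6,0,0,0,1]]
  ]
}}

```text
clock: 8.35
ee_pos: [0.4024, 0.1908, 0.262]
ee_rot: [[-0.265, 0.887, 0.378], [0.919, 0.114, 0.376], [0.291, 0.447, -0.846]]
force: [-29.4, -27.0, 40.5]
grip_width: 0.013
finger_force: 67.4
```

```bash
python3 ins.py .0 .58
```

```text
shift cm [-0.01  0.14  0.12] rot [ 0.004 -0.001  0.002]
knob height over seat mm 1.2289950399485272 force tool [ -5.2781 -11.0816 -55.5886] torque tool [ 2.3343 -1.0861  0.0077] [ 19.6362  12.0002 127.7531  51.932   16.7935 -39.4424]
```

{"op": "drive_tool", "data": {
  "plan": [
    [[0,0,-0.35,0,0,0,1],[0,0,-0.35,0,0,0,1],[0,0,-0.35,0,0,0,1]]
  ]
}}

```text
clock: 8.65
ee_pos: [0.4028, 0.1908, 0.2626]
ee_rot: [[-0.264, 0.889, 0.375], [0.92, 0.115, 0.375], [0.29, 0.444, -0.848]]
force: [-9.3, -6.9, 7.9]
grip_width: 0.0131
finger_force: 61.1
```

```bash
python3 ins.py .0 .58
python3 - <<'E'
from h import *
im=snapshot("scene");b=im[170:270,175:275];cv2.imwrite("pics/s3.png",cv2.resize(b,None,fx=6,fy=6,interpolation=3))
E
```

```text
shift cm [-0.02  0.08  0.16] rot [ 0.    -0.     0.001]
knob height over seat mm 1.5593504602391395 force tool [ -1.6292  -5.533  -12.8247] torque tool [ 1.2931 -0.4436  0.1231] [ 19.6189  11.9784 127.5979  50.8908  17.0367 -38.356 ]
```

View pics/s3.png

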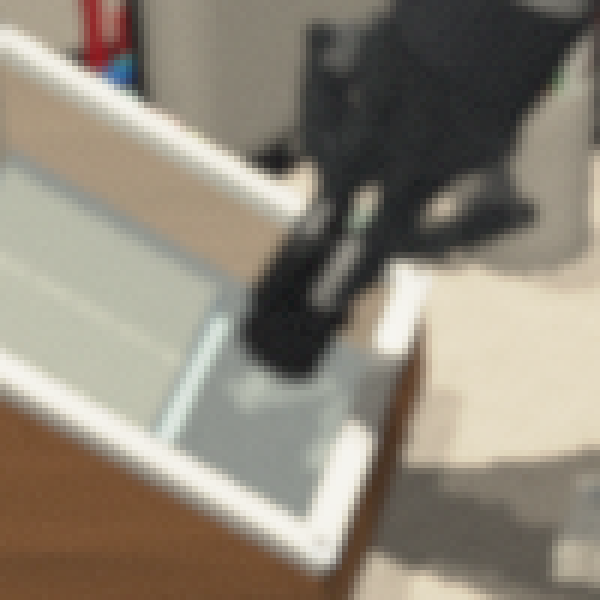

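The sleeve now covers the flange at (284,350), so the knob is fully home. Turning clockwise (+ about tool z).

{"op": "drive_tool", "data": {
  "plan": [
    [[0,0,0,0,0,0.14,1],[0,0,0,0,0,0.27,1],[-0.01,0,0,0,0,0.4,1],[-0.02,0,0,0,0,0.52,1],[-0.03,0.02,0,0,0,0.64,1],[-0.03,0.04,0,0,0,0.76,1],[-0.04,0.05,0,0,0,0.86,1],[-0.04,0.05,0,0,0,0.86,1]]
  ]
}}

```text
clock: 9.5
ee_pos: [0.404, 0.1899, 0.2628]
ee_rot: [[0.502, 0.778, 0.378], [0.686, -0.625, 0.373], [0.526, 0.072, -0.847]]
force: [-7.1, -10.1, 6.4]
grip_width: 0.0135
finger_force: 61.0
```

```bash
python3 ins.py .0 1.67
```

```text
shift cm [0.08 0.03 0.16] rot [ 0.003 -0.001  0.229]
knob height over seat mm 1.5739169287495858 force tool [ -7.0866   1.2608 -11.8776] torque tool [-0.1809 -1.6242 -0.0065] [ 19.4928  12.0083 127.5277  50.8013  16.9306  10.9974]
```

{"op": "drive_tool", "data": {
  "plan": [
    [[-0.03,0,0,0,0,0.1,1],[-0.03,0,0,0,0,0.18,1],[-0.03,0,0,0,0,0.23,1],[-0.03,0,0,0,0,0.26,1],[-0.03,0,0,0,0,0.26,1]]
  ]
}}

```text
clock: 10.0
ee_pos: [0.4044, 0.1902, 0.263]
ee_rot: [[0.684, 0.623, 0.379], [0.503, -0.779, 0.374], [0.528, -0.065, -0.847]]
force: [-6.1, -7.3, 6.2]
grip_width: 0.0132
finger_force: 60.7
```

```bash
python3 ins.py .0 1.67
```

```text
shift cm [0.04 0.02 0.16] rot [ 0.003 -0.003 -0.029]
knob height over seat mm 1.5743355471099507 force tool [ -4.5532   1.4218 -10.3205] torque tool [-0.2716 -1.1213 -0.0384] [ 19.501   12.0121 127.4845  50.942   16.9395  25.6917]
```

{"op": "drive_tool", "data": {
  "plan": [
    [[0,0,0,0,0,0.03,1],[0,0,0,0,0,0.06,1],[0,0,0,0,0,0.08,1],[0,0,0,0,0,0.08,1]]
  ]
}}

```text
clock: 10.4
ee_pos: [0.4044, 0.1897, 0.2628]
ee_rot: [[0.731, 0.568, 0.379], [0.441, -0.817, 0.373], [0.521, -0.105, -0.847]]
force: [-5.7, -10.3, 6.9]
grip_width: 0.0126
finger_force: 60.9
```

```bash
python3 ins.py .0 1.67
```

```text
shift cm [ 0.07 -0.03  0.16] rot [ 0.004 -0.003 -0.107]
knob height over seat mm 1.5777717025953208 force tool [ -5.0912   4.4645 -11.7851] torque tool [-0.8614 -1.2587 -0.3692] [ 19.4708  12.0133 127.5175  50.8487  16.8497  30.2116]
```

{"op": "drive_tool", "data": {
  "plan": [
    [[0,0,0,0,0,0.03,1],[0,0,0,0,0,0.05,1],[0,0,0,0,0,0.05,1]]
  ]
}}

```text
clock: 10.7
ee_pos: [0.4043, 0.1894, 0.2627]
ee_rot: [[0.757, 0.531, 0.38], [0.401, -0.837, 0.372], [0.515, -0.129, -0.847]]
force: [-5.7, -12.6, 7.5]
grip_width: 0.0127
finger_force: 61.4
```

```bash
python3 ins.py .0 1.67
```

```text
shift cm [ 0.09 -0.05  0.16] rot [ 0.005 -0.003 -0.156]
knob height over seat mm 1.6013856141811333 force tool [ -5.4882   6.5461 -13.2329] torque tool [-1.2508 -1.4475 -0.6507] [ 19.4541  12.0097 127.5469  50.7897  16.8009  33.0393]
```

The stop is felt: torque rises to 0.65 N m. I'll relax the twist into the play, then pull off along the axis.

{"op": "drive_tool", "data": {
  "plan": [
    [[0,0,-0.1,0,0,-0.08,1],[0,0,-0.15,0,0,-0.14,1],[0,0,-0.15,0,0,-0.14,1]]
  ]
}}

```text
clock: 11.0
ee_pos: [0.4041, 0.1899, 0.2638]
ee_rot: [[0.678, 0.63, 0.378], [0.511, -0.774, 0.374], [0.528, -0.061, -0.847]]
force: [-0.7, -1.5, -1.0]
grip_width: 0.013
finger_force: 59.2
```

```bash
python3 ins.py .0 1.67
```

```text
shift cm [0.03 0.02 0.24] rot [ 0.002 -0.002 -0.019]
knob height over seat mm 2.4141272784306276 force tool [-1.7726  0.8036  0.0212] torque tool [-0.3547 -0.7031  0.0072] [ 19.4717  11.9115 127.4477  50.4994  17.0942  25.5577]
```

{"op": "drive_tool", "data": {
  "plan": [
    [[0,0,-0.8,0,0,0,1],[0,0,-1.6,0,0,0,1],[0,0,-2.4,0,0,0,1],[0,0,-3.4,0,0,0,1],[0,0,-6,0,0,0,1],[0,0,-9,0,0,0,1],[0,0,-9,0,0,0,1]]
  ]
}}

```text
clock: 11.7
ee_pos: [0.3702, 0.156, 0.3431]
ee_rot: [[0.676, 0.63, 0.383], [0.509, -0.774, 0.376], [0.534, -0.059, -0.844]]
force: [0.4, 0.3, -0.1]
grip_width: 0.0128
finger_force: 59.1
```

Run:
```python
from h import *
from ins import seat
o=sensors.get_obs();c=cam("wrist");im=snapshot("wrist");ax,rt,dn=case()
q=px(c,[seat,seat+.016*dn+.014*ax,seat+.014*rt])
print(q)
u,v=q[0].astype(int);cv2.imwrite("pics/w3.png",im)
c=cam("top");snapshot("top")
for l,z in (("black_bowl",0),):
    for r in place_of("top",l): uv=np.array(r["position"])*S;print(r["score"],onz(c,uv,0))
    for r in look_for("top",l): b=np.array(r["bbox"]);print(r["score"],onz(c,b[:2]*S,.082),b*560)
```

```text
[[280.5302 216.3992]
 [282.9853 240.3273]
 [297.4843 214.4309]]
0.89 [ 0.4941 -0.2435  0.    ]
0.79 [ 0.4914 -0.2356  0.082 ] [389.032 270.816  82.32  104.552]
```

View pics/w3.png

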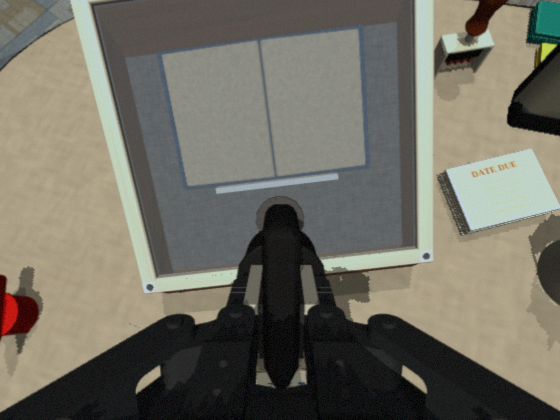

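The lid is clear apart from the spindle flange at (280,215). The tongue no longer shows at the side, so it now lies hidden behind the gripper, down the slope. I'll step aside and read the spindle angle numerically.

{"op": "drive_tool", "data": {
  "plan": [
    [[-4,0,0,0,0,0,1],[-8,0,0,0,0,0,1],[-8,0,0,0,0,0,1],[-8,0,0,0,0,0,1]]
  ]
}}

```text
clock: 12.3
ee_pos: [0.3151, 0.1152, 0.2966]
ee_rot: [[0.681, 0.63, 0.373], [0.511, -0.774, 0.374], [0.524, -0.064, -0.849]]
force: [1.1, 0.2, 0.0]
grip_width: 0.0132
finger_force: 59.0
```

Run:
```python
from h import *
from ins import seat
np.set_printoptions(precision=2,suppress=True,linewidth=200)
o=sensors.get_obs();c=cam("wrist");im=snapshot("wrist");ax,rt,dn=case();g=cv2.GaussianBlur(im.max(2),(3,3),0)
ths=np.arange(.3,2.9,.1)
def ring(r,h):
    q=px(c,[seat+h*ax+r*(cos(t)*rt+sin(t)*dn) for t in ths]);return g[q[:,1].round().astype(int),q[:,0].round().astype(int)]
print(px(c,[seat]),ths)
for r,h in ((.006,.024),(.008,.024),(.0135,.014),(.0145,.014),(.025,-.01),(.03,-.01),(.035,-.01)): print(r,ring(r,h))
# bowl: go above centre
delta([.492,-.24,.40],down(0)); delta([.492,-.24,.40],down(-15)); print(o["qpos"])
t=cam("top");print(px(t,[[.492,-.24,.02]]),onz(t,(383.6,204),.02))
```

```text
[[282.19 105.84]] [0.3 0.4 0.5 0.6 0.7 0.8 0.9 1.  1.1 1.2 1.3 1.4 1.5 1.6 1.7 1.8 1.9 2.  2.1 2.2 2.3 2.4 2.5 2.6 2.7 2.8]
0.006 [200 203 203 210 210 211 211 211 210 210 209 198 159  94  60  87  87 144 186 202 207 207 211 213 213 211]
0.008 [103  98 126 121 157 150 178 187 193 198 207 201 181  73  66 118 176 201 203 203 205 209 211 210 203 205]
0.0135 [ 82  82  83  85  81  61  48  37  34  38  37  47 101  83  82  80  48  44  39  39  59  69  77  82  82  81]
0.0145 [ 81  81  84  85  81  78  65  38  35  37  38  77 137 113 111 123  47  38  36  50  60  76  81  84  84  81]
0.025 [101 106 104 104 107 107 104 104 105 105 110 126 127 126 126 128 122 105 106 104 102 105 104 104 107 107]
0.03 [103 106 104 102 100 105 102 106 108 106 104 124 126 126 127 127 103 105 104 106 106 106 105 108 105 107]
0.035 [104 104 107 105 105 101 109 103 106 105 107 115 125 122 125 115 104 104 102 102 106 104 103 105 105 106]
shift cm [ -0.83  37.96 -15.4 ] rot [-0.25 -0.51  0.65]
shift cm [ -0.83  37.96 -15.4 ] rot [-0.32 -0.48  0.9 ]
[ 10.7   -0.93 135.87  45.49  24.69  24.09]
[[385.37 207.06]] [ 0.5  -0.23  0.02]
```

The key, index line and tongue all read about 1.6 rad, so the case is locked. Off to the bowl.

{"op": "drive_tool", "data": {
  "plan": [
    [[4.2,-0.5,-6.8,0,0,0,1],[4.2,-0.5,-6.8,-0.1,-0.2,0.26,1],[-0.8,38,-15.4,-0.25,-0.51,0.65,1],[-0.8,38,-15.4,-0.25,-0.51,0.65,1],[-0.8,38,-15.4,-0.25,-0.51,0.65,1],[-0.8,38,-15.4,-0.25,-0.51,0.65,1],[-0.8,38,-15.4,-0.25,-0.51,0.65,1],[-0.8,38,-15.4,-0.25,-0.51,0.65,1]]
  ]
}}

```text
clock: 13.15
ee_pos: [0.4505, -0.1531, 0.3917]
ee_rot: [[1.0, -0.003, 0.003], [-0.003, -1.0, -0.002], [0.003, 0.002, -1.0]]
force: [1.9, 2.1, -0.3]
grip_width: 0.013
finger_force: 59.1
```

```bash
python3 -c "
from h import *
delta([.484,-.25,.36],down(0))"
```

```text
shift cm [3.37 9.67 3.2 ] rot [ 0.002 -0.003 -0.003]
```

{"op": "drive_tool", "data": {
  "plan": [
    [[3.4,9.7,0,0,0,0,1],[3.4,9.7,0,0,0,0,1],[3.4,9.7,3.2,0,0,0,1],[3.4,9.7,7,0,0,0,1],[3.4,9.7,10,0,0,0,1],[3.4,9.7,12.2,0,0,0,1],[3.4,9.7,12.2,0,0,0,1]]
  ]
}}

```text
clock: 13.85
ee_pos: [0.4825, -0.248, 0.2661]
ee_rot: [[1.0, -0.001, -0.003], [-0.001, -1.0, 0.002], [-0.003, -0.002, -1.0]]
force: [0.4, -0.2, -1.3]
grip_width: 0.0131
finger_force: 59.0
```

{"op": "drive_tool", "data": {
  "plan": [
    [[0,0,0.8,0,0,0,1],[0,0,1.5,0,0,0,1],[0,0,1.5,0,0,0,1]]
  ]
}}

```text
clock: 14.15
ee_pos: [0.4822, -0.2482, 0.2542]
ee_rot: [[1.0, -0.001, 0.002], [-0.001, -1.0, -0.001], [0.002, 0.001, -1.0]]
force: [-0.1, 0.0, -1.4]
grip_width: 0.0129
finger_force: 59.0
```

{"op": "drive_tool", "data": {
  "plan": [
    [[0,0,0.5,0,0,0,1],[0,0,1,0,0,0,1],[0,0,1.3,0,0,0,1],[0,0,1.3,0,0,0,1]]
  ]
}}

```text
clock: 14.55
ee_pos: [0.4817, -0.2482, 0.2408]
ee_rot: [[1.0, -0.002, 0.001], [-0.002, -1.0, -0.0], [0.001, 0.0, -1.0]]
force: [-0.3, -1.0, -1.1]
grip_width: 0.0127
finger_force: 59.0
```

{"op": "drive_tool", "data": {
  "plan": [
    [[0,0,0.5,0,0,0,1],[0,0,1,0,0,0,1],[0,0,1,0,0,0,1]]
  ]
}}

```text
clock: 14.85
ee_pos: [0.4816, -0.2481, 0.2303]
ee_rot: [[1.0, -0.001, 0.001], [-0.001, -1.0, 0.0], [0.001, -0.0, -1.0]]
force: [-0.8, 0.6, -1.0]
grip_width: 0.0128
finger_force: 59.0
```

{"op": "drive_tool", "data": {
  "plan": [
    [[0,0,0.5,0,0,0,1],[0,0,1,0,0,0,1],[0,0,1.2,0,0,0,1],[0,0,1.2,0,0,0,1]]
  ]
}}

```text
clock: 15.25
ee_pos: [0.4818, -0.2482, 0.2187]
ee_rot: [[1.0, -0.001, 0.001], [-0.001, -1.0, -0.0], [0.001, 0.0, -1.0]]
force: [-0.2, 1.0, -1.1]
grip_width: 0.0128
finger_force: 59.0
```

Bottom is about 11 mm above the desk, so about 6 mm over the bowl floor. A little lower, then release with a part opening.

{"op": "drive_tool", "data": {
  "plan": [
    [[0,0,0.4,0,0,0,1],[0,0,0.4,0,0,0,1],[0,0,0.4,0,0,0,0.4],[0,0,0.4,0,0,0,0.2],[0,0,0.4,0,0,0,0.2],[0,0,0.4,0,0,0,0.2],[0,0,0.4,0,0,0,0.2]]
  ]
}}

```text
clock: 15.95
ee_pos: [0.482, -0.2483, 0.2153]
ee_rot: [[1.0, -0.001, 0.002], [-0.001, -1.0, -0.001], [0.002, 0.001, -1.0]]
force: [0.2, 0.7, -0.4]
grip_width: 0.034
finger_force: 0.0
```

{"op": "drive_tool", "data": {
  "plan": [
    [[0,0,-2,0,0,0,0.2],[0,0,-5,0,0,0,0.2],[0,0,-10,0,0,0,0.2],[0,0,-15,0,0,0,0.2],[0,0,-18,0,0,0,0.2],[0,0,-18,0,0,0,0.2],[0,0,-18,0,0,0,0.2],[0,0,-18,0,0,0,0.2]]
  ]
}}

```text
clock: 16.75
ee_pos: [0.4812, -0.248, 0.3936]
ee_rot: [[1.0, -0.001, -0.001], [-0.001, -1.0, 0.001], [-0.001, -0.001, -1.0]]
force: [1.2, -0.7, 0.2]
grip_width: 0.0342
finger_force: 0.0
```

Run:
```python
from h import *
np.set_printoptions(precision=3,suppress=True)
for n in ("wrist","top"):
    c=cam(n);snapshot(n)
    for l in ("lock_knob","knob_grip","black_bowl","stapler","reader_cards","slip_block","pen_pot"):
        for r in place_of(n,l)[:3]: uv=np.array(r["position"])*S;print(n,l,r["score"],uv,onz(c,uv,.05 if l=="knob_grip" else 0))
```

```text
wrist lock_knob 0.98 [282.8   191.688] [ 0.477 -0.25   0.   ]
wrist lock_knob 0.68 [143.08  285.684] [ 0.366 -0.087  0.   ]
wrist knob_grip 0.69 [277.424 199.416] [ 0.48  -0.244  0.05 ]
wrist black_bowl 0.58 [273.784 171.402] [ 0.499 -0.24   0.   ]
wrist stapler 0.87 [144.48 283.08] [ 0.37  -0.089  0.   ]
top lock_knob 0.69 [386.4   212.982] [ 0.477 -0.248  0.   ]
top lock_knob 0.69 [168.28  282.282] [0.245 0.433 0.   ]
top lock_knob 0.58 [206.976 287.28 ] [0.233 0.311 0.   ]
top knob_grip 0.63 [391.72 205.59] [ 0.491 -0.252  0.05 ]
top knob_grip 0.57 [203.896 287.7  ] [0.232 0.31  0.05 ]
top knob_grip 0.57 [166.096 282.996] [0.242 0.425 0.05 ]
top black_bowl 0.94 [384.216 206.808] [ 0.497 -0.241  0.   ]
top black_bowl 0.47 [340.088 250.698] [ 0.355 -0.099  0.   ]
top black_bowl 0.2 [223.776 205.506] [0.491 0.27  0.   ]
top stapler 0.66 [336.392 249.606] [ 0.358 -0.088  0.   ]
top reader_cards 0.88 [252.672 252.588] [0.343 0.173 0.   ]
top pen_pot 0.56 [304.192 162.792] [0.637 0.016 0.   ]
```

Run:
```python
from h import *
im=snapshot("top");a=cv2.imread("pics/top0.png")
d=cv2.GaussianBlur(cv2.absdiff(a,im).max(2),(5,5),0)
n,l,st,ce=cv2.connectedComponentsWithStats((d>40).astype(np.uint8))
for s in st[1:]:
    if s[4]>12: print(s)
for g in (a,im):
    m=(g[225:280,235:290].min(2)>165).astype(np.uint8);M=cv2.moments(m,True);print("cards",M['m10']/M['m00']+235,M['m01']/M['m00']+225,M['m00'])
```

```text
[  278   125   221   295 17719]
[ 252  161  112  229 6635]
[394 184  11   8  56]
[298 190  17  26 280]
[383 195  12  23 148]
[327 257  44  32 579]
[339 292   7  17  43]
[312 294  18   7  56]
[ 501  318   59   67 1818]
[459 339  12  24 111]
[481 343   5  10  45]
[444 347  10  12  46]
[471 359  17   6  34]
[465 366  14  13  81]
[549 383   5  30  91]
[366 390  18  11  44]
[473 396  12  24 160]
[292 403  37  17 351]
[558 409   2  11  21]
cards 257.1546134663342 249.9226932668329 401.0
cards 253.88844621513945 246.8804780876494 251.0
```

The knob is in the bowl at about (0.48, -0.25). The left part of the card block shows no change in the top picture; the arm now covers the rest. Handing in.

```bash
python3 -c "
from station import job
print(job.finish_job())"
```

```text
the job is handed in; nothing more can be done
None
```

The case is locked (spindle read about 1.6 rad, at its stop), the black knob is in the black bowl, and I saw no sign that anything else had moved; the job was handed in at about 17.5 s, and no verdict came back.

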